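Start up the potter's wheel

ROBOT

A 6-joint arm with a two-finger parallel gripper is mounted at the origin on the work surface. World frame = base frame: x ahead of the robot, y to its left, z up, the work surface at z = 0. Lengths are in m, angles in rad, forces in N, time in s.
With the tool pointing down it reaches from about 0.3 to 0.775 m from the base axis. Payload 14.6 kg.
Tool frame: the origin (TCP) lies midway between the tips of the shut fingers; the grasp point (between the pads) lies 19 mm behind it (ctrl.pinch_z is the distance from the TCP to the grasp point, in m); z points along the fingers, y is the line along which they close (so a half turn about z gives the same grasp; the last joint's range is limited). The gripper opens to 94 mm and grips with 3 to 60 N. Pads are 16 mm wide; open, the fingers measure 119 mm over their backs; the gripper's body (75 mm by 177 mm) begins 78 mm behind the grasp point.
Start: joints at [1.094, 0.3, 1.521, -0, 1.321, -0.067], TCP at [0.219, 0.504, 0.205] pointing down, gripper open.
Joint ranges: [-3.03, 3.03], [-0.79, 2.21], [0.23, 2.52], [-1.04, 4.18], [0, 3.07], [-2.55, 2.55]. Speed limits (rad/s): [2.22, 2.22, 2.57, 3.14, 3.14, 3.14].

INTERFACE

Orientations are given as [roll, pitch, yaw] about the fixed x, y, z axes, in that order (R = Rz(yaw) Ry(pitch) Rx(roll)).
In Python, from station import ctrl gives the robot as it stands.
- The arm moves only by the tool jog_arm, never from a script. Its argument "motion" is a list of rows, each a list of 7 numbers: the shift along the tool's x, y, z in m, then the turn, a rotation vector about the tool's x, y, z in rad, then the opening, from -1 (shut) to 1 (fully open). In form: [[tx, ty, tz, rx, ry, rz, gripper], ...]. A call has 1 to 5 rows; each row shifts and turns the commanded pose from where the row before left it, along the tool's axes as they then stand; what a row does not reach is not made up. A row lasts 1/10 s, in which the tool goes at most 50 mm and 8.59 degrees, less where a joint would pass 70% of its speed; a pose out of reach is approached as far as the arm can. A call is refused whole if a number of a shift passes 0.05 or a number of a turn 0.15, either way. A call with a gripper value outside its range is refused whole. The fingers move at their own pace and stop on an object; "squeeze" is the grip in N (left out, the last holds). Time passes only in rows, so rows that do not move let the fingers close. It gives the time, the measured TCP pose, the force, the opening and the grip force at its end, in the units of the state.
- ctrl.get_obs(): the state, without advancing time (a new reading comes with each control period).
- ctrl.camera(name): name is "side" or "top"; returns the picture (420x560x3 uint8, red, green, blue); there is no depth.
- ctrl.camera_model(name): a dict with "intrinsics" (3x3 intrinsics, pixels), "k1" (the pictures are not rectified: a ray, as slopes to the right and down, at radius r is drawn at 1 + k1 r^2 times it, then the intrinsics apply), "rvec" (rotation vector, rad) and "tvec" (3), from world to camera coordinates, as OpenCV has them. Camera axes: x right, y down, z forward; pixel columns grow to the right and rows downward; lengths in m; the calibration is good to about 2 mm. A picture is of the moment at which its call begins. camera_model takes no time and is no camera call.
- ctrl.hand_in(): hands the job in; it is judged then, once.
The state is a dict: "time_s": time; "qpos": joint angles; "joint_vel": joint speeds; "tau": joint torques, N m; "ee_pos": TCP position; "eef_rot": TCP orientation; "force": force on the tool from outside, world axes, zero at the start; "moment": the same for the moment, N m; "grip_width": finger opening in m; "grip_force": force on a finger pad.
Only numpy, scipy, OpenCV 4.12 (cv2) and the standard library are available. Lean on these libraries where they do the work, as an engineer would, in place of code of your own. Each camera call takes 0.05 s, during which the arm holds its last target. There are 200 camera calls.

TASK

Start up the potter's wheel using the fingertips of the closed gripper: on the grey control unit press the raised half of the rocker switch until it has tipped right over, then press the large round button fully in so that it stays in. After that push the toe end of the foot pedal's plate all the way down for a moment and let it come fully up again. Leave the small round button and the square key alone, do not lift or shove the pedal, and do not shift any of the things standing about.

Things in the scene. Friction and masses are not known exactly. Their poses are not given: they have to be found in the camera images.
- unit: Control unit of the potter's wheel: a grey box 220 (x) x 200 (y) x 50 mm high, fixed to the bench. Origin at the centre of its underside, z up, +x towards its far side. Four controls with off-white caps in black housings are mounted on its top at unit x, y = (-22,-50), (-22,50), (70,-50), (70,50) mm; which control has which place varies. The robot's side of the top (x below -70 mm) holds a wooden knife, and a cork stands between the four controls.
- rocker_base: Black housing 72 (x) x 46 (y) x 10 mm of the rocker switch. Origin at the centre of its underside, 50 mm above the bench. +x towards the far side, where the raised half of the rocker is. The rocker's pivot lies along y, 16 mm above this origin.
- rocker (a joint): Rocker switch, rad: near 0 (off) the half on the housing's +x side is raised and the near half lies level; at 0.4 (on) the +x half lies level and the near half is raised. Each half is 30 mm long (x) and 34 mm wide. It stays where it is left (stiff pivot, about 5 N at 20 mm from the pivot).
- rocker_raised (a point): Point on the top face of the rocker's +x half, 20 mm from the pivot, moving with it; when off it is about 8 mm above the pivot, when on level with it, which is 6 mm above the housing.
- start (a joint): Large round button, 40 mm across, m: 0 is out, 0.008 is fully in; it stays in once pressed (about 4 N to move it). Its top stands 13 mm above its round 56 mm housing when out and 5 mm when in.
- start_top (a point): Centre of the top face of the large round button, moving with it (73 mm above the bench when out).
- small (a joint): Small round button, 18 mm across, m: 0 out, 0.006 in, sprung (1 to 4 N). Leave it alone. Its top is 70 mm above the bench.
- small_base: Round 34 mm housing of the small button, origin at the centre of its underside, on the unit's top.
- key (a joint): Square key, 28 x 28 mm, m: 0 out, 0.006 in, sprung (1 to 4 N). Leave it alone. Its top is 70 mm above the bench.
- key_base: Square 44 mm housing of the square key, origin at the centre of its underside, on the unit's top.
- pedal_base: The wheel's foot pedal, standing loose on the bench (0.76 to 1 kg): black rubber base 190 (x) x 116 (y) x 20 mm with steel side cheeks 50 mm high along both edges. Origin at the centre of its underside. The ribbed aluminium treadle, 94 mm wide, is hinged at the near end (x = -80 mm, 28 mm up) and rises towards +x, its toe end about 67 mm high.
- treadle (a joint): Treadle angle, rad: 0 is up (sloping up 0.22 rad towards +x), 0.2 is fully down (almost level). A spring brings it back up; it takes about 2 N at pedal_toe to start and about 6 N to reach the bottom.
- pedal_toe (a point): Point on the middle of the treadle's top face, 130 mm from the hinge, where to press; 61 mm above the bench when up and about 36 mm when fully down. It moves with the treadle.
- knife: Bystander, loose, not to be shifted: wooden modelling knife, 150 mm long, up to 18 mm wide and 8 mm thick, lying along y on the robot's side of the unit's top. Origin under its middle.
- stopper: Bystander, loose, not to be shifted: cork, 22 mm across and 24 mm high, standing on the unit's top between the controls. Origin under its centre.
- beaker: Bystander, loose, not to be shifted: terracotta cup, 52 mm across and 60 mm high, between the unit and the pedal. Origin under its centre.
- vase: Bystander, loose, not to be shifted: black vase, 76 mm across and 98 mm high, at the back. Origin under its centre.
- glaze: Bystander, loose, not to be shifted: glaze jar, 60 mm across and 80 mm high, at the back. Origin under its centre.
- brush: Bystander, loose, not to be shifted: brush, 190 mm long, lying at the back. Origin on its underside.
- bowl: Bystander, loose, not to be shifted: blue bowl, 120 mm across and 50 mm high, at the right. Origin under its centre.
Things that resemble listed ones, but are neither listed nor needed, are in the scene too. Leave any blue or purple look-alike of the pedal_base alone.

How it is judged:
On the way, in this order (a step that is already met when the one before it is completed fails the run):
1. the rocker is tipped over to on (value of joint rocker above 0.34 rad), for 0.1 s.
2. the large round button is fully in (value of joint start above 0.0065 m), for 0.1 s.
3. the pedal is pushed all the way down (value of joint treadle above 0.175 rad), for 0.1 s.
4. the pedal has come up again (value of joint treadle below 0.02 rad), for 0.1 s.
At the end, for the whole second after the job is handed in: Rocker on (above 0.34 of 0.4 rad), large button in (above 6.5 of 8 mm), treadle up (below 0.02 rad), small button and square key out (below 1.5 mm), pedal base and every bystander within 30 mm of where they started, the pedal at rest (value of joint rocker above 0.34 rad and value of joint start above 0.0065 m and value of joint treadle below 0.02 rad and value of joint each of small, key below 0.0015 m and distance of each of pedal_base, knife, stopper, beaker, vase, glaze, brush, bowl from where it was at the start of the episode below 0.03 m and linear speed of pedal_base below 0.02 m/s); the robot touches nothing.
It fails at once if the large button is pressed before the rocker is on (value of joint start above 0.004 m and value of joint rocker below 0.25 rad).
It fails at once if the pedal is pushed before the large button is in (value of joint treadle above 0.08 rad and value of joint start below 0.006 m).
It fails at once if the small button or the square key is pressed (value of joint any of small, key above 0.003 m).
It fails at once if the pedal is lifted, tipped or shoved (distance of pedal_base from where it was at the start of the episode above 0.03 m or height (world z) of pedal_base above 0.012 m or angle between pedal_base's own z axis and vertical above 0.15 rad).
It fails at once if a bystander is lifted, carried or shifted (distance of any of knife, stopper, beaker, vase, glaze, brush, bowl from where it was at the start of the episode above 0.03 m).
It also fails if it takes over 48 s, if anything falls off the work surface, if the arm or the gripper's body presses on something with over 40 N, if the wrist force passes 120 N, or if a joint passes its speed limit or range.

## Working session

There is one attempt and no reset: what is moved stays moved. The work goes in short steps, Python scripts to look and compute and a tool call to move; the robot and the scene stay as the last step left them, time stands still between calls to the robot, and variables do not carry over. Pictures are saved under pics/ and viewed, at most 10 in all, crops included, and the job is handed in when it is done.

Besides the shell and the picture viewer there is one more tool, called as name(argument=value, ...), one argument or row to a line, values as JSON. jog_arm: Moves the arm, as the interface text tells. Its arguments: {"type":"object","properties":{"motion":{"type":"array"},"squeeze":{"type":"number"}},"required":["motion"]}

```bash
mkdir -p pics
python3 - <<'E'
from station import ctrl
import cv2
for n in("top","side"):
    cv2.imwrite(f"pics/{n}0.png",ctrl.camera(n)[:,:,::-1])
    m=ctrl.camera_model(n);print(n,m)
o=ctrl.get_obs();print(o["time_s"],o["ee_pos"],o["eef_rot"])
E
```

```text
top {'intrinsics': array([[531.15823803,   0.        , 276.77855974],
       [  0.        , 531.15823803, 204.79803042],
       [  0.        ,   0.        ,   1.        ]]), 'k1': -0.011580122807063485, 'rvec': array([ 2.12838606, -2.1101731 ,  0.20954929]), 'tvec': array([-0.11299018,  0.54808151,  1.21388546])}
side {'intrinsics': array([[476.68331529,   0.        , 285.42465093],
       [  0.        , 476.68331529, 211.22844031],
       [  0.        ,   0.        ,   1.        ]]), 'k1': 0.041096780727234675, 'rvec': array([ 2.20681901, -0.664441  ,  0.33259065]), 'tvec': array([-0.50380135,  0.19806574,  1.25746532])}
0.1 [0.21901876 0.50424744 0.20495295] [-3.14055534e+00 -6.62848026e-05  2.73185086e+00]
```

View pics/top0.png

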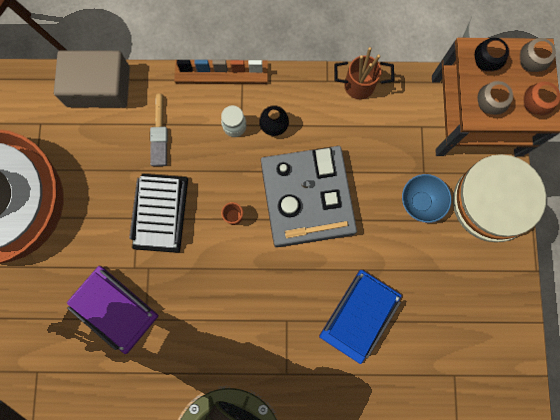

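View pics/side0.png

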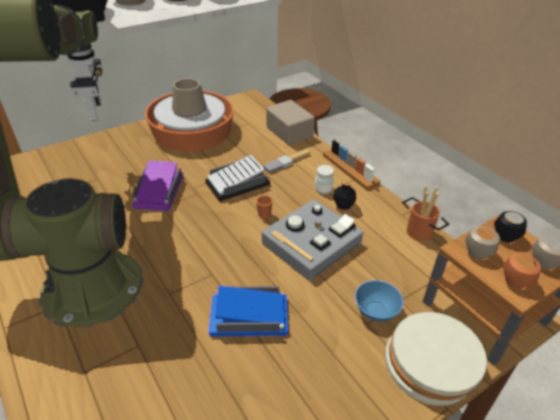

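The top view shows the unit at about (308,196) px. On it are the rocker (324,161), large button (289,206), small button (284,168) and key (331,199). The pedal is at (160,212). The side view shows the same layout, with the pedal at (238,178) and the unit at (312,237). The blue and purple look-alikes are nearer the robot.

```bash
cat > h.py <<'E'
import numpy as np, cv2
from station import ctrl
def ray(n,px):
    m=ctrl.camera_model(n);R=cv2.Rodrigues(m["rvec"])[0];t=m["tvec"]
    d=np.array([m["k1"],0,0,0])
    u=cv2.undistortPoints(np.array(px,float).reshape(-1,1,2),m["intrinsics"],d)[:,0]
    return -R.T@t,(R.T@np.c_[u,np.ones(len(u))].T).T
def plane(n,px,z):
    c,d=ray(n,px);return c+d*((z-c[2])/d[:,2])[:,None]
def proj(n,P):
    m=ctrl.camera_model(n)
    return cv2.projectPoints(np.array(P,float).reshape(-1,1,3),m["rvec"],m["tvec"],m["intrinsics"],np.array([m["k1"],0,0,0.]))[0][:,0]
def tri(p,q):
    c1,d1=ray("top",p);c2,d2=ray("side",q);d1=d1[0];d2=d2[0]
    s=np.linalg.lstsq(np.c_[d1,-d2],c2-c1,rcond=None)[0]
    a,b=c1+s[0]*d1,c2+s[1]*d2
    return (a+b)/2,np.linalg.norm(a-b)
def blobs(im,mask,roi,amin):
    x0,y0,x1,y1=roi;M=np.zeros(im.shape[:2],np.uint8);M[y0:y1,x0:x1]=mask[y0:y1,x0:x1]*255
    cs=cv2.findContours(M,cv2.RETR_EXTERNAL,cv2.CHAIN_APPROX_NONE)[0]
    return [c for c in cs if cv2.contourArea(c)>=amin]
E
python3 - <<'E'
from h import *
np.set_printoptions(precision=4,suppress=True)
rois={"top":[(255,140,362,250),(128,170,192,255)],"side":[(260,195,365,275),(200,150,275,202)]}
crops=[]
for n in rois:
    im=cv2.imread(f"pics/{n}0.png");h=cv2.cvtColor(im,cv2.COLOR_BGR2HSV)
    white=(h[...,2]>170)&(h[...,1]<60)
    for i,r in enumerate(rois[n]):
        for c in blobs(im,white,r,12):
            (cx,cy),(w,hh),a=cv2.minAreaRect(c);M=cv2.moments(c)
            p=(M["m10"]/M["m00"],M["m01"]/M["m00"])
            z=[.07,.05][i]
            print(n,i,"cen",np.round(p,1),"A",cv2.contourArea(c),"rect",round(w,1),round(hh,1),round(a),"xy",plane(n,[p],z)[0][:2])
        crops.append(cv2.resize(im[r[1]:r[3],r[0]:r[2]],(400,300),interpolation=cv2.INTER_CUBIC))
    grey=(h[...,1]<60)&(h[...,2]>60)|(h[...,1]<60)
    r=rois[n][0]
    if n=="top":
        c=max(blobs(im,(h[...,1]<70),r,500),key=cv2.contourArea)
        b=cv2.boxPoints(cv2.minAreaRect(c));print("unit box",b,plane(n,b,.05))
        c=max(blobs(im,(h[...,2]<60)|white,rois[n][1],500),key=cv2.contourArea)
        b=cv2.boxPoints(cv2.minAreaRect(c));print("pedal box",b,plane(n,b,.05),plane(n,b,.0))
cv2.imwrite("pics/c.png",np.vstack([np.hstack(crops[:2]),np.hstack(crops[2:])]))
E
```

```text
top 0 cen [288.7 204.2] A 172.5 rect 14.0 15.0 90 xy [ 0.5476 -0.1364]
top 0 cen [330.5 197.7] A 102.5 rect 11.0 11.0 90 xy [ 0.5641 -0.235 ]
top 0 cen [282.6 167.2] A 25.5 rect 6.0 5.0 90 xy [ 0.6375 -0.1215]
top 0 cen [323.9 160.9] A 296.5 rect 24.3 13.6 81 xy [ 0.6541 -0.2202]
top 1 cen [156.  212.7] A 1914.0 rect 42.1 68.0 4 xy [0.5281 0.1798]
unit box [[259.6811 157.3135]
 [343.0244 144.1541]
 [357.2379 234.173 ]
 [273.8946 247.3324]] [[ 0.6674 -0.0656  0.05  ]
 [ 0.7028 -0.2694  0.05  ]
 [ 0.4805 -0.2995  0.05  ]
 [ 0.4475 -0.1023  0.05  ]]
pedal box [[130.0353 248.5412]
 [135.8588 172.8353]
 [194.2059 177.3235]
 [188.3823 253.0294]] [[0.4417 0.2366 0.05  ]
 [0.6258 0.2339 0.05  ]
 [0.6158 0.092  0.05  ]
 [0.4323 0.0987 0.05  ]] [[0.4472 0.2504 0.    ]
 [0.6387 0.2476 0.    ]
 [0.6283 0.1    0.    ]
 [0.4375 0.1069 0.    ]]
side 0 cen [320.1 238.2] A 73.0 rect 9.9 9.9 45 xy [ 0.5643 -0.2331]
side 0 cen [342.5 222.8] A 207.0 rect 12.3 21.0 48 xy [ 0.6567 -0.2173]
side 0 cen [294.5 219.3] A 104.5 rect 10.0 13.0 90 xy [ 0.5497 -0.1308]
side 0 cen [316.8 205.9] A 18.0 rect 4.0 6.0 90 xy [ 0.6395 -0.1176]
side 1 cen [236.7 172.2] A 761.5 rect 20.6 53.0 63 xy [0.5358 0.1813]
```

View pics/c.png

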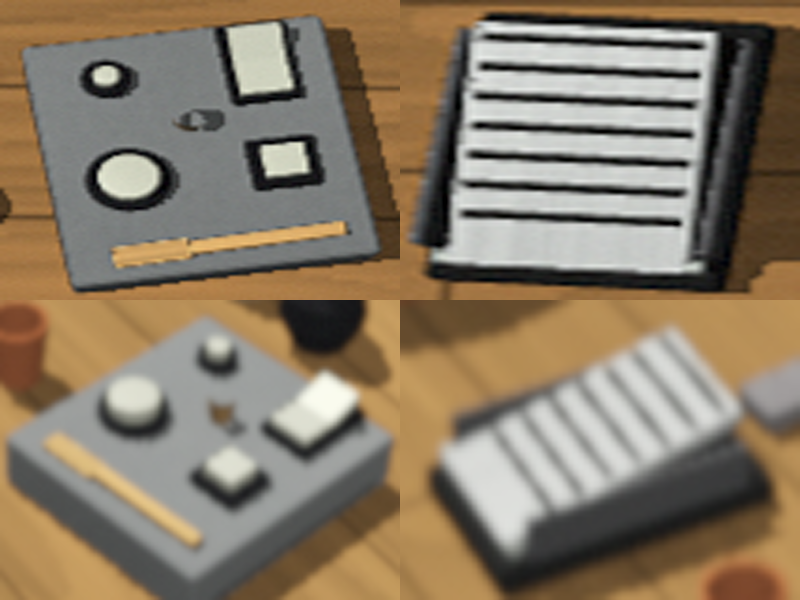

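The crops confirm it: the large button is at unit (-22,50), small at (70,50), key at (-22,-50), rocker at (70,-50) with its far half raised, and the pedal's toe is at the far end. Next I measure the pedal and work out the targets, with the first travel move in between.

Run:
```python
from h import *
np.set_printoptions(precision=4,suppress=True)
# triangulate caps, fit unit frame (rigid 2D)
U=np.array([[-.022,.05],[-.022,-.05],[.07,.05],[.07,-.05]])
P=[tri(a,b) for a,b in [((288.7,204.2),(294.5,219.3)),((330.5,197.7),(320.1,238.2)),((282.6,167.2),(316.8,205.9)),((323.9,160.9),(342.5,222.8))]]
for p,e in P:print(p,"gap",round(e,4))
A=np.array([p[:2] for p,e in P]);u=U-U.mean(0);a=A-A.mean(0)
yaw=np.arctan2((u[:,0]*a[:,1]-u[:,1]*a[:,0]).sum(),(u*a).sum());R=np.array([[np.cos(yaw),-np.sin(yaw)],[np.sin(yaw),np.cos(yaw)]])
t=A.mean(0)-R@U.mean(0);print("unit",t,yaw,"res",A-(U@R.T+t))
print("start",R@[-.022,.05]+t,"rocker pt",R@[.07+.020,-.05]+t)
# pedal: treadle outline by white mask closed across ribs
im=cv2.imread("pics/top0.png");h=cv2.cvtColor(im,cv2.COLOR_BGR2HSV)
w=((h[...,2]>150)&(h[...,1]<60)).astype(np.uint8)
w=cv2.morphologyEx(w,cv2.MORPH_CLOSE,np.ones((5,5)))
c=max(blobs(im,w,(128,170,192,255),500),key=cv2.contourArea)
q=cv2.approxPolyDP(cv2.convexHull(c),6,True)[:,0];print("treadle quad px",q.tolist())
q=q[np.argsort(q[:,1])]
far=plane("top",q[:2],.067);near=plane("top",q[2:],.032)
print("far",far,"near",near,"w",np.linalg.norm(far[0]-far[1]),np.linalg.norm(near[0]-near[1]),"L",np.linalg.norm(far.mean(0)-near.mean(0)))
d=(far.mean(0)-near.mean(0))[:2];d/=np.linalg.norm(d);print("pedal yaw",np.arctan2(d[1],d[0]),"toe",far.mean(0)[:2]-d*.026)
print("far in side px",proj("side",far),"near",proj("side",near))
```

```text
[ 0.5461 -0.1361  0.0758] gap 0.0007
[ 0.5633 -0.2347  0.072 ] gap 0.0008
[ 0.6364 -0.1214  0.0742] gap 0.0001
[ 0.6533 -0.2201  0.0736] gap 0.0007
unit [ 0.5761 -0.182 ] 0.16648861564571527 res [[-0.0001  0.0003]
 [ 0.0006  0.0003]
 [-0.0004 -0.0003]
 [-0.0001 -0.0004]]
start [ 0.5461 -0.1364] rocker pt [ 0.6732 -0.2164]
treadle quad px [[140, 176], [177, 179], [175, 246], [133, 243]]
far [[0.6137 0.2189 0.067 ]
 [0.6071 0.1302 0.067 ]] near [[0.457  0.2353 0.032 ]
 [0.4507 0.1343 0.032 ]] w 0.08897082047324482 0.10118237145778099 L 0.1606505564156802
pedal yaw -0.06562420415562636 toe [0.5844 0.1763]
far in side px [[250.9718 155.3459]
 [263.2341 168.9311]] near [[208.0453 176.0086]
 [220.9046 192.6818]]
```

jog_arm(
  motion=[
    [-0.038,-0.03,0,0,0,-0.144,-1],
    [-0.035,-0.035,0,0,0,-0.144,-1],
    [-0.03,-0.038,0,0,0,-0.144,-1],
    [-0.025,-0.042,0,0,0,-0.144,-1],
    [-0.018,-0.045,0,0,0,0,-1],
  ],
)

```text
time_s: 0.6
ee_pos: [0.3357, 0.3014, 0.2054]
eef_rot: [-3.142, -0.0, -3.003]
force: [0.8, -0.4, -0.5]
grip_width: 0.0576
grip_force: 0.0
```

jog_arm(
  motion=[
    [-0.02,-0.045,0,0,0,0,-1],
    [-0.02,-0.045,0,0,0,0,-1],
    [-0.02,-0.045,0,0,0,0,-1],
    [-0.02,-0.045,0,0,0,0,-1],
    [-0.02,-0.045,0,0,0,0,-1],
  ],
)

```text
time_s: 1.1
ee_pos: [0.4649, 0.0912, 0.2055]
eef_rot: [3.142, -0.0, -3.008]
force: [0.5, 1.5, -0.6]
grip_width: 0.0171
grip_force: 0.0
```

jog_arm(
  motion=[
    [-0.02,-0.045,0,0,0,0,-1],
    [-0.02,-0.045,0,0,0,0,-1],
    [-0.02,-0.045,0,0,0,0,-1],
    [-0.02,-0.045,0,0,0,0,-1],
    [-0.02,-0.045,0,0,0,0,-1],
  ],
)

```text
time_s: 1.6
ee_pos: [0.5939, -0.1185, 0.2052]
eef_rot: [3.141, -0.0, -3.009]
force: [0.6, 1.0, 0.7]
grip_width: 0.0007
grip_force: 0.0
```

jog_arm(
  motion=[
    [0,0,0.02,0,0,0,-1],
    [0,0,0.02,0,0,0,-1],
    [0,0,0.02,0,0,0,-1],
    [0,0,0,0,0,0,-1],
  ],
)

```text
time_s: 2.0
ee_pos: [0.592, -0.1163, 0.1426]
eef_rot: [3.14, -0.005, -3.008]
force: [-0.1, -0.8, -0.4]
grip_width: 0.0006
grip_force: 0.0
```

jog_arm(
  motion=[
    [-0.023,-0.037,0,0,0,0,-1],
    [-0.023,-0.037,0,0,0,0,-1],
    [-0.023,-0.037,0,0,0,-0.033,-1],
    [0,0,0.02,0,0,0,-1],
    [0,0,0.02,0,0,0,-1],
  ],
)

```text
time_s: 2.5
ee_pos: [0.6771, -0.2185, 0.1058]
eef_rot: [-3.141, 0.001, -2.976]
force: [0.3, 0.2, -0.2]
grip_width: 0.0005
grip_force: 0.0
```

jog_arm(
  motion=[
    [0,0,0,0,0,0,-1],
    [0,0,0,0,0,0,-1],
  ],
)

```text
time_s: 2.7
ee_pos: [0.6767, -0.2173, 0.1068]
eef_rot: [-3.141, 0.0, -2.975]
force: [0.5, 0.1, -0.0]
grip_width: 0.0007
grip_force: 0.0
```

Run:
```python
from h import *
o=ctrl.get_obs();print(o["ee_pos"],o["eef_rot"],proj("side",[o["ee_pos"]]),proj("top",[o["ee_pos"]]))
im=ctrl.camera("side")[140:290,240:440,::-1];t=ctrl.camera("top")[90:240,220:420,::-1]
cv2.imwrite("pics/d.png",np.hstack([cv2.resize(i,(400,300),interpolation=cv2.INTER_CUBIC) for i in (im,t)]))
```

```text
[ 0.67665158 -0.21729311  0.10675663] [-3.14128944e+00  4.49729445e-04 -2.97511562e+00] [[349.32108253 210.58307135]] [[323.94258735 147.23253729]]
```

View pics/d.png

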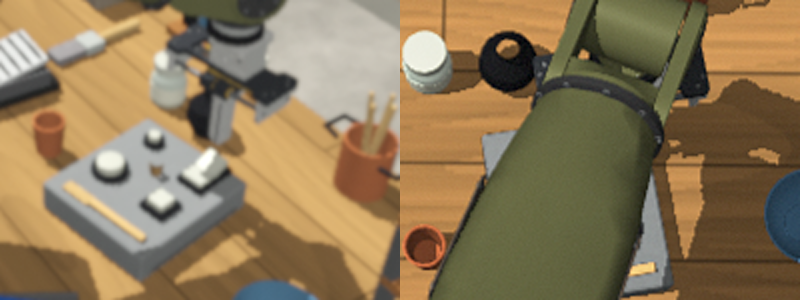

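The fingertips, at (349,211) px in the side view, are above the raised half of the rocker. The calibration agrees with the measured TCP, so I can press down.

jog_arm(
  motion=[
    [0,0,0.013,0,0,0,-1],
    [0,0,0.013,0,0,0,-1],
    [0,0,0.004,0,0,0,-1],
    [0,0,0.004,0,0,0,-1],
    [0,0,0.004,0,0,0,-1],
  ],
)

```text
time_s: 3.3
ee_pos: [0.6769, -0.2172, 0.0678]
eef_rot: [-3.141, 0.001, -2.975]
force: [2.5, 1.6, 3.9]
grip_width: 0.0003
grip_force: 1.9
```

jog_arm(
  motion=[
    [0,0,0.002,0,0,0,-1],
    [0,0,0.001,0,0,0,-1],
    [0,0,0,0,0,0,-1],
  ],
)

```text
time_s: 3.6
ee_pos: [0.6768, -0.2173, 0.0662]
eef_rot: [-3.141, 0.001, -2.975]
force: [-2.4, 3.8, 13.3]
grip_width: 0.0004
grip_force: 6.5
```

jog_arm(
  motion=[
    [0,0,0.002,0,0,0,-1],
    [0,0,0,0,0,0,-1],
  ],
)

```text
time_s: 3.8
ee_pos: [0.677, -0.2174, 0.066]
eef_rot: [-3.141, 0.002, -2.975]
force: [-9.0, 6.0, 26.6]
grip_width: 0.0003
grip_force: 12.9
```

jog_arm(
  motion=[
    [0,0,-0.02,0,0,0,-1],
    [0,0,-0.02,0,0,0,-1],
    [0,0,-0.02,0,0,0,-1],
  ],
)

```text
time_s: 4.1
ee_pos: [0.676, -0.2175, 0.1228]
eef_rot: [3.141, -0.001, -2.975]
force: [0.7, 0.2, 0.6]
grip_width: 0.0003
grip_force: 0.0
```

jog_arm(
  motion=[
    [0.029,0.025,0,0,0,0,-1],
    [0.029,0.025,0,0,0,0,-1],
    [0.029,0.025,0,0,0,0,-1],
    [0.028,0.026,0,0,0,0,-1],
    [0,0,0.02,0,0,0,-1],
  ],
)

```text
time_s: 4.6
ee_pos: [0.5445, -0.1354, 0.1045]
eef_rot: [-3.14, 0.002, -2.974]
force: [0.7, 0.0, 0.6]
grip_width: 0.0006
grip_force: 0.0
```

jog_arm(
  motion=[
    [0,0,0,0,0,0,-1],
    [0,0,0,0,0,0,-1],
  ],
)

```text
time_s: 4.8
ee_pos: [0.5464, -0.1371, 0.1026]
eef_rot: [3.141, -0.001, -2.976]
force: [-0.6, -0.2, -0.0]
grip_width: 0.0003
grip_force: 0.0
```

Run:
```python
from h import *
im=ctrl.camera("side")[170:290,250:410,::-1]
cv2.imwrite("pics/e.png",cv2.resize(im,(480,360),interpolation=cv2.INTER_CUBIC))
```

```text
(no output)
```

View pics/e.png

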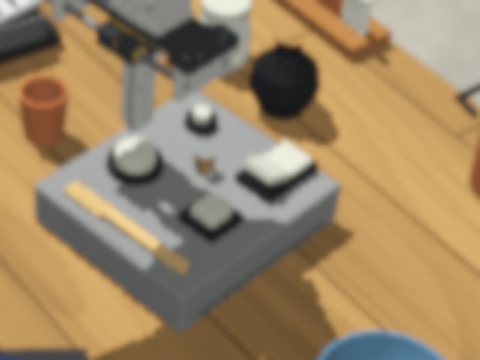

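The rocker's far half, at crop (285,160), now lies level and the near half is raised. The fingers are over the large button at crop (135,155). Pressing it now.

jog_arm(
  motion=[
    [0,0,0.013,0,0,0,-1],
    [0,0,0.013,0,0,0,-1],
    [0,0,0.004,0,0,0,-1],
    [0,0,0.004,0,0,0,-1],
    [0,0,0.004,0,0,0,-1],
  ],
)

```text
time_s: 5.35
ee_pos: [0.5463, -0.1369, 0.0646]
eef_rot: [-3.142, -0.0, -2.975]
force: [-9.7, 3.2, 36.9]
grip_width: 0.0002
grip_force: 19.1
```

jog_arm(
  motion=[
    [0,0,0.002,0,0,0,-1],
    [0,0,0,0,0,0,-1],
  ],
)

```text
time_s: 5.55
ee_pos: [0.5464, -0.1369, 0.0647]
eef_rot: [-3.141, 0.0, -2.975]
force: [-13.0, 3.1, 26.7]
grip_width: 0.0001
grip_force: 13.6
```

jog_arm(
  motion=[
    [0,0,-0.025,0,0,0,-1],
    [0,0,-0.025,0,0,0,-1],
    [0,0,-0.02,0,0,0,-1],
    [-0.013,0.043,0,0,0,0,-1],
    [-0.013,0.043,0,0,0,0,-1],
  ],
)

```text
time_s: 6.05
ee_pos: [0.5581, -0.0473, 0.1332]
eef_rot: [-3.141, 0.002, -2.978]
force: [0.1, 0.7, 0.5]
grip_width: 0.0003
grip_force: 0.0
```

jog_arm(
  motion=[
    [-0.013,0.043,0,0,0,0,-1],
    [-0.013,0.043,0,0,0,0,-1],
    [-0.013,0.043,0,0,0,0,-1],
    [-0.013,0.043,0,0,0,0,-1],
    [-0.012,0.044,0,0,0,0,-1],
  ],
)

```text
time_s: 6.55
ee_pos: [0.5852, 0.1778, 0.1325]
eef_rot: [3.142, 0.0, -2.975]
force: [0.6, 0.1, 0.0]
grip_width: 0.0002
grip_force: 0.0
```

jog_arm(
  motion=[
    [0,0,0.02,0,0,0.12,-1],
    [0,0,0.02,0,0,0.12,-1],
    [0,0,0,0,0,0,-1],
    [0,0,0,0,0,0,-1],
  ],
)

```text
time_s: 6.95
ee_pos: [0.5852, 0.1758, 0.0929]
eef_rot: [3.142, 0.0, 3.071]
force: [0.4, 0.2, -0.2]
grip_width: 0.0002
grip_force: 0.0
```

Run:
```python
from h import *
o=ctrl.get_obs();print(o["ee_pos"],proj("side",[o["ee_pos"],[.585,.176,.061]]))
im=ctrl.camera("side")[130:280,180:380,::-1]
cv2.imwrite("pics/f.png",cv2.resize(im,(600,450),interpolation=cv2.INTER_CUBIC))
```

```text
[0.58524543 0.17582505 0.09292403] [[250.08825851 157.6460641 ]
 [250.26474294 165.64682772]]
```

View pics/f.png

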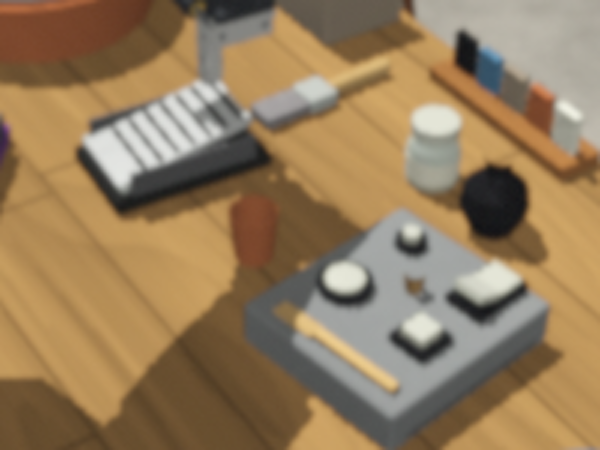

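The large button, at crop (345,280), is in. The fingers, at crop (210,80), are over the toe of the treadle. Pressing down in steps.

jog_arm(
  motion=[
    [0,0,0.014,0,0,0,-1],
    [0,0,0.014,0,0,0,-1],
    [0,0,0.008,0,0,0,-1],
    [0,0,0.008,0,0,0,-1],
    [0,0,0.006,0,0,0,-1],
  ],
)

```text
time_s: 7.5
ee_pos: [0.5856, 0.1759, 0.0423]
eef_rot: [3.141, 0.001, 3.068]
force: [2.3, -1.3, 6.0]
grip_width: 0.0006
grip_force: 2.6
```

jog_arm(
  motion=[
    [0,0,0.004,0,0,0,-1],
    [0,0,0.002,0,0,0,-1],
    [0,0,0,0,0,0,-1],
  ],
)

```text
time_s: 7.8
ee_pos: [0.5857, 0.1759, 0.0368]
eef_rot: [3.141, 0.002, 3.068]
force: [3.4, -0.4, 6.7]
grip_width: 0.0003
grip_force: 2.9
```

jog_arm(
  motion=[
    [0,0,0.002,0,0,0,-1],
    [0,0,0.001,0,0,0,-1],
    [0,0,0,0,0,0,-1],
  ],
)

```text
time_s: 8.1
ee_pos: [0.5859, 0.176, 0.0351]
eef_rot: [3.141, 0.002, 3.068]
force: [-2.0, -2.8, 16.8]
grip_width: 0.0006
grip_force: 8.1
```

The force rose to 17 N at z = 0.035, which means the treadle is at its stop. I'll hold briefly, then lift away slowly at first.

jog_arm(
  motion=[
    [0,0,0.001,0,0,0,-1],
    [0,0,0,0,0,0,-1],
    [0,0,-0.008,0,0,0,-1],
    [0,0,-0.01,0,0,0,-1],
    [0,0,-0.01,0,0,0,-1],
  ],
)

```text
time_s: 8.6
ee_pos: [0.5845, 0.1759, 0.0607]
eef_rot: [-3.141, -0.001, 3.068]
force: [-1.0, 0.9, 1.0]
grip_width: 0.0003
grip_force: 0.8
```

jog_arm(
  motion=[
    [0,0,-0.02,0,0,0,-1],
    [0,0,-0.04,0,0,0,-1],
    [0,0,-0.05,0,0,0,-1],
    [0,0,0,0,0,0,-1],
    [0,0,0,0,0,0,-1],
  ],
)

```text
time_s: 9.1
ee_pos: [0.5852, 0.176, 0.1713]
eef_rot: [3.141, 0.001, 3.068]
force: [-0.1, 0.3, -0.6]
grip_width: 0.0006
grip_force: 0.0
```

Run:
```python
from h import *
im=ctrl.camera("side")
cv2.imwrite("pics/g.png",cv2.resize(im[130:280,180:380,::-1],(600,450),interpolation=cv2.INTER_CUBIC))
r=cv2.cvtColor(cv2.imread("pics/side0.png"),cv2.COLOR_BGR2RGB)
d=cv2.absdiff(im,r)[150:205,200:275].max(2);print("pedal diff px>60:",(d>60).sum())
```

```text
pedal diff px>60: 78
```

View pics/g.png

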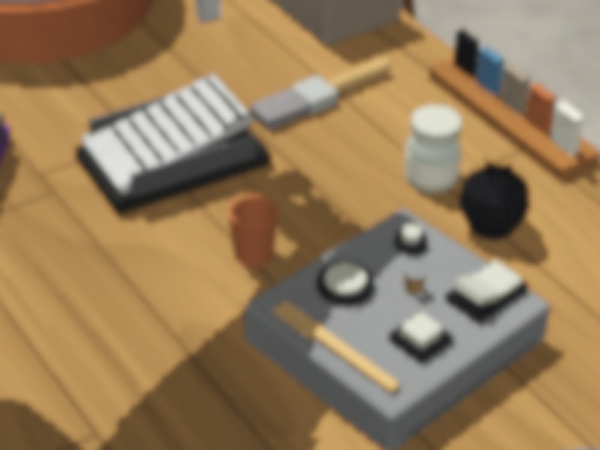

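The picture shows the treadle up with its toe at crop (215,80) and the pedal where it was. The rocker is on, the large button is in, nothing else has moved, and the arm is clear. Handing in.

```bash
python3 -c "
from station import ctrl
print(ctrl.hand_in())"
```

```text
the job is handed in; nothing more can be done
None
```

The job is handed in at about 9 s of 48 s: the rocker is on, the large button is in, and the pedal was pushed down and came back up, with nothing else seen to have moved; the hand-in returned no verdict.

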